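# Turn the canister cap to its key pin and press it home

## Robot

A 6-joint arm with a two-finger parallel gripper is mounted at the origin on the work surface. World frame = base frame: x ahead of the robot, y to its left, z up, the work surface at z = 0. Lengths are in m, angles in rad, forces in N, time in s.
With the tool pointing down it reaches from about 0.35 to 0.775 m from the base axis. Payload 5.5 kg.
Tool frame: the origin (TCP) lies at the very end of the fingers, on their centre line; the grasp point (between the pads) lies 19 mm behind it; z points along the fingers, y is the line along which they close (so a half turn about z gives the same grasp; the last joint's range is limited). The gripper opens to 85 mm and grips with 20 to 120 N. Pads are 22 mm wide; open, the fingers measure 114 mm over their backs; the gripper's body (76 mm by 85 mm) begins 54 mm behind the grasp point. The pads swing forward as they close: fully open they stand 13 mm farther back than shut.
Start: joints at [-1.405, 0.313, 0.046, 1.304, 0, 1.431], TCP at [0.173, -0.548, 0.231] pointing down, gripper open.
Joint ranges: [-2.76, 2.76], [-0.86, 1.69], [-1.03, 1.26], [-2.2, 2.34], [-1.47, 1.5], [-3.14, 3.14]. Speed limits (rad/s): [2.57, 2.57, 3.14, 3.14, 3.14, 3.14].

## Interface

Orientations are given as a unit quaternion [w, x, y, z].
In Python, from workcell import env, read_camera, get_calibration gives the robot as it stands.
- The arm moves only by the tool jog_arm, never from a script. Its argument "motion" is one flat list of numbers, 7 for each row, row after row: the shift along the tool's x, y, z as a fraction of full scale, then the turn, a rotation vector about the tool's x, y, z as a fraction of full scale, then the opening, from 0 (shut) to 1 (fully open). In form: [x, y, z, wx, wy, wz, grip, x, y, z, wx, wy, wz, grip, ...]. A call has 1 to 12 rows; each row is the pose to reach, as a shift and turn from the pose commanded when the call began, along the tool's axes at that moment; what a row does not reach only later rows make up. Full scale, the value 1, is 0.2 m for a shift and 90 degrees for a turn. A row lasts 1/8 s, in which the tool goes at most 62.5 mm and 10.7 degrees, less where a joint would pass 70% of its speed; a pose out of reach is approached as far as the arm can. A call with a number of a shift or a turn outside -1 to 1 is refused whole. A call with a gripper value outside its range is refused whole. The fingers move at their own pace and stop on an object; "newtons" is the grip in N (left out, the last holds). Time passes only in rows, so rows that repeat a pose let the fingers close. It gives the time, the measured TCP pose, the force, the opening and the grip force at its end, in the units of the state.
- env.get_state(): the state, without advancing time (a new reading comes with each control period).
- read_camera(name): name is "scene" or "top" or "wrist"; returns the picture (420x560x3 uint8, red, green, blue); there is no depth.
- get_calibration(name): a dict with "fx", "fy", "cx", "cy" (pixels), "world_from_camera" (4x4, takes a point from camera to world coordinates). Camera axes: x right, y down, z forward; pixel columns grow to the right and rows downward; lengths in m; the calibration is good to about 2 mm. The wrist camera is an equidistant fisheye: a pixel r from the principal point sees the ray r / f radians off the axis. A picture is of the moment at which its call begins: read the wrist's pose just before it. get_calibration takes no time and is no camera call; for the wrist camera it gives the pose at the moment of the call.
- env.hand_in(): hands the job in; it is judged then, once.
The state is a dict: "clock": time; "joint_pos": joint angles; "qvel": joint speeds; "tau": joint torques, N m; "tcp_pos": TCP position; "orientation": TCP orientation; "wrist_force": force on the tool from outside, world axes, zero at the start; "ft_torque": the same for the moment, N m; "finger_gap": finger opening in m; "grip_force": force on a finger pad.
Only numpy, scipy, OpenCV 4.12 (cv2) and the standard library are available. Lean on these libraries where they do the work, as an engineer would, in place of code of your own. Each camera call takes 0.05 s, during which the arm holds its last target. There are 200 camera calls.

## Task

The white twist cap sits proud in the mouth of the grey vacuum canister, its notch turned away from the key pin. With closed fingertips, push the cap round by its stud until the notch meets the pin, which stands under the cap's edge just inside the steel bracket on the collar, then press the cap down fully home, flush with the collar, and let go. Do not pinch the stud, lift the cap, or disturb the filter, the pan and the bottle.

Things in the scene. Friction and masses are not known exactly. Their poses are not given: they have to be found in the camera images.
- canister: Grey drum, diameter about 136 mm, 150 mm tall, fixed upright to the counter. Origin: centre of its underside on the counter; z up; its x axis points from its centre line to the key pin. The top 30 mm is an open round collar, inner radius 59.5 mm, outer radius 68 mm, rim at 150 mm.
- canister_pin (a point): Top of the upright steel key pin, domed, diameter 8 mm, standing inside the canister's collar 50 mm from the centre line; this point is 142.5 mm above the counter, 7.5 mm below the collar's rim. The cap hides it until the notch comes over it; a steel bracket, 16 mm wide, outside the collar at the same bearing (radius 67 to 81 mm, top flush with the rim) shows where it is.
- cap (a joint): Turn of the cap in the collar, rad, counter-clockwise from above; 0 (or a whole turn) when the notch is over the pin, 0.6 to 5.7 at the start. The white cap is a disc, radius 58 mm, 14 mm thick, about 0.18 kg, that turns level about the canister's centre line either way without end; 1.5 to 2 N sideways at the stud turns it, and it stops when no longer pushed.
- carrier (a joint): Height of the cap, m, down positive: 0 at the start, when the cap stands 8 mm proud of the collar's rim; 0.008 fully home. It slides stiffly: 5 to 7 N pressed on the cap moves it down (about as much plus its weight lifts it), and it stays where it is left. Unless the notch is over the pin, the pin stops it after about 1.5 mm.
- cap_face (a point): Centre of the cap's flat top, where to press: 158 mm above the counter at the start, 150 mm (flush with the collar's rim) when home. x points to the notch.
- cap_notch (a point): Middle of the notch in the cap's rim: 14 mm wide, open to the rim and through the whole thickness, reaching in from radius 58 mm to 42 mm. This point is 50 mm from the cap's centre, half-way up the thickness; the notch meets the pin when this point is straight above or around the pin (it drops over within about 3 mm sideways).
- cap_stud (a point): Centre (half-way up) of the round upright stud on the cap, diameter 16 mm, 20 mm tall above the cap's flat top, 36 mm from the cap's centre on the side opposite the notch. Push it sideways to turn the cap.
- filter: Pleated round filter, diameter 86 mm, 80 mm tall, standing loose on the counter; origin at the centre of its underside. Leave alone.
- pan: Round aluminium pan, diameter 120 mm, 45 mm tall, loose on the counter; origin at the centre of its underside. Leave alone.
- bottle: White bottle, diameter 54 mm, 130 mm tall, standing loose on the counter; origin at the centre of its underside. Leave alone.

How it is judged:
At the end, for the whole second after the job is handed in: The cap is down by more than 6.2 mm of its 8 mm (fully home) and still, with the notch's middle within 6 mm of the pin seen from above (value of joint carrier above 0.0062 m and horizontal distance between cap_notch and canister_pin below 0.006 m and velocity of joint carrier below 0.005 m/s); the robot touches nothing.
It fails at once if the cap is lifted more than 5 mm above where it started (value of joint carrier below -0.005 m).
It fails at once if the stud is taken between the fingers: the grasp point comes within 7 mm of the stud's axis with the fingertips more than about 7 mm below its top (horizontal distance between the grasp point and cap_stud below 0.007 m and z of the grasp point in the frame of cap_face below 0.032 m).
It fails at once if the filter is pushed, lifted or knocked over (distance of filter from where it was at the start of the episode above 0.02 m or angle between filter's own z axis and vertical above 0.3 rad).
It fails at once if the pan is pushed, lifted or knocked over (distance of pan from where it was at the start of the episode above 0.02 m or angle between pan's own z axis and vertical above 0.3 rad).
It fails at once if the bottle is pushed, lifted or knocked over (distance of bottle from where it was at the start of the episode above 0.02 m or angle between bottle's own z axis and vertical above 0.3 rad).
It also fails if it takes over 42 s, if anything falls off the work surface, if the arm or the gripper's body presses on something with over 40 N, if the wrist force passes 120 N, or if a joint passes its speed limit or range.

## Working session

There is one attempt and no reset: what is moved stays moved. The work goes in short steps, Python scripts to look and compute and a tool call to move; the robot and the scene stay as the last step left them, time stands still between calls to the robot, and variables do not carry over. Pictures are saved under pics/ and viewed, at most 10 in all, crops included, and the job is handed in when it is done.

Besides the shell and the picture viewer there is one more tool, called after "Request:" by a JSON object that holds its "method" and its "body", one argument or row to a line. jog_arm: Moves the arm, as the interface text tells. Shift numbers are shares of 0.2 m and turn numbers shares of 90 degrees, none past 1 either way. Its arguments: {"type":"object","properties":{"motion":{"type":"array","items":{"type":"number"}},"newtons":{"type":"number"}},"required":["motion"]}

```bash
mkdir -p pics; python3 - <<'E'
from workcell import env, read_camera, get_calibration
import cv2
for n in ["top","scene"]:
    im=read_camera(n); cv2.imwrite(f"pics/{n}0.png",im[:,:,::-1])
    c=get_calibration(n); print(n,c)
s=env.get_state(); print(s)
E
```

```text
top {'fx': 508.93306576476704, 'fy': 508.93306576476704, 'cx': 281.51080875116395, 'cy': 214.9089529102526, 'world_from_camera': array([[ 0.01002557, -0.98609249,  0.16589482,  0.43593449],
       [-0.9998589 , -0.0076495 ,  0.01495551, -0.01952229],
       [-0.01347851, -0.16602134, -0.98603004,  1.30266791],
       [ 0.        ,  0.        ,  0.        ,  1.        ]])}
scene {'fx': 398.6307646481391, 'fy': 398.6307646481391, 'cx': 284.2105835352314, 'cy': 207.90632700882665, 'world_from_camera': array([[ 0.88694075,  0.38123288, -0.2607635 ,  0.89052967],
       [ 0.46173055, -0.74634284,  0.47935087, -0.45278218],
       [-0.01187465, -0.5455583 , -0.83798875,  0.9257821 ],
       [ 0.        ,  0.        ,  0.        ,  1.        ]])}
{'clock': 0.1, 'joint_pos': array([-1.40458337e+00,  3.13931370e-01,  4.51007300e-02,  1.30359386e+00,
        1.13927383e-05,  1.43119140e+00]), 'qvel': array([ 0.00044163, -0.00081671,  0.00284897,  0.00031549, -0.00051107,
        0.00204157]), 'tau': array([ 2.67607124e-03, -4.81727672e+01,  2.99242151e+01,  1.28303346e-02,
       -1.21864400e-04,  1.27709214e-05]), 'tcp_pos': array([ 0.17303367, -0.54787722,  0.23049791]), 'orientation': array([-8.14091922e-04,  9.88331862e-01,  1.52313717e-01, -5.13446130e-06]), 'wrist_force': array([ 0.46390414, -0.05795933,  0.47988913]), 'ft_torque': array([0.00977172, 0.05774861, 0.00596718]), 'grip_force': 0.0, 'finger_gap': 0.08530593915586408}
```

View pics/top0.png

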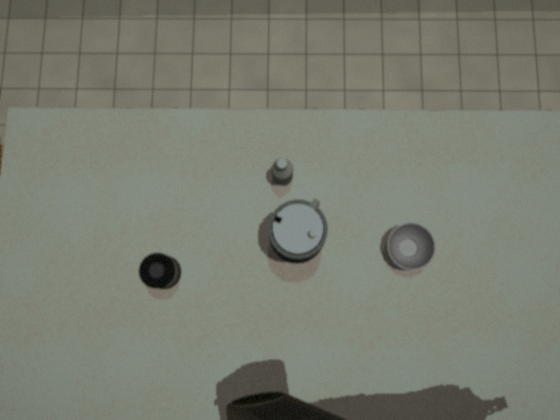

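View pics/scene0.png

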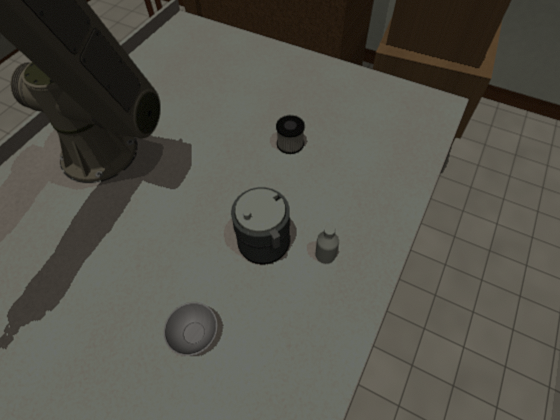

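The top view shows the cap centre at about (298,229), the notch at (278,219), the stud at (311,235) and the bracket at (316,203). The scene view agrees. I'll zoom in to refine these.

```bash
python3 - <<'E'
import cv2,numpy as np
a=cv2.imread("pics/top0.png")[190:270,258:338]
b=cv2.imread("pics/scene0.png")[175:275,220:300]
a=cv2.resize(a,(480,480),interpolation=cv2.INTER_CUBIC)
b=cv2.resize(b[:80],(320,320),interpolation=cv2.INTER_CUBIC)
o=np.zeros((480,800,3),np.uint8);o[:,:480]=a;o[:320,480:]=b
cv2.imwrite("pics/z.png",cv2.convertScaleAbs(o,alpha=1.3))
E
```

```text
(no output)
```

View pics/z.png

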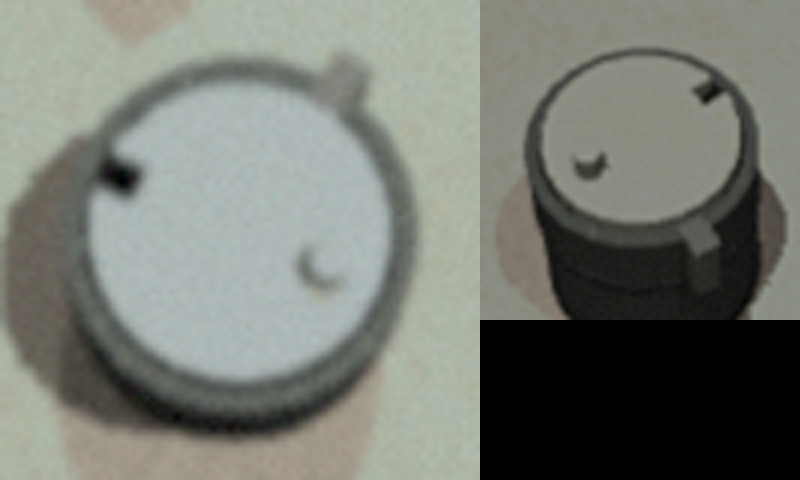

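```bash
cat > h.py <<'E'
import numpy as np
from workcell import env, read_camera, get_calibration
def ray(name,uv,z,c=None):
    c=c or get_calibration(name); T=c["world_from_camera"]
    d=np.array([(uv[0]-c["cx"])/c["fx"],(uv[1]-c["cy"])/c["fy"],1.])
    if name=="wrist":
        r=np.hypot(*d[:2]); d=np.array([*(d[:2]/r*np.sin(r)),np.cos(r)])
    d=T[:3,:3]@d; o=T[:3,3]; return o+d*(z-o[2])/d[2]
E
python3 - <<'E'
from h import *
t=lambda x,y:(258+x/6,190+y/6)
s=lambda x,y:(220+(x-480)/4,175+y/4)
C=ray("top",t(240,231),.158); N=ray("top",t(119,174),.158);B=ray("top",t(345,83),.15);S=ray("top",t(325,258),.178)
Cs=ray("scene",s(641,137),.158);Ns=ray("scene",s(708,92),.158);Bs=ray("scene",s(701,232),.15)
for n,p in [("C",C),("N",N),("B",B),("S",S),("Cs",Cs),("Ns",Ns),("Bs",Bs)]:
    d=p-(Cs if n.endswith('s') else C); print(n,p.round(4),np.hypot(*d[:2]).round(4),np.degrees(np.arctan2(d[1],d[0])).round(1))
E
```

```text
C [ 0.5975 -0.0399  0.158 ] 0.0 0.0
N [0.619  0.0061 0.158 ] 0.0508 65.0
B [ 0.6563 -0.0801  0.15  ] 0.0712 -34.3
S [ 0.5848 -0.0711  0.178 ] 0.0337 -112.1
Cs [ 0.6043 -0.0419  0.158 ] 0.0 0.0
Ns [0.6239 0.0032 0.158 ] 0.0492 66.6
Bs [ 0.6622 -0.0774  0.15  ] 0.0679 -31.5
```

Request:
{"method": "jog_arm", "body": {
  "motion": [0.2,-0.12,-0.1,0,0,0,0,0.4,-0.25,-0.15,0,0,0,0,0.6,-0.38,-0.17,0,0,0,0,0.8,-0.5,-0.17,0,0,0,0,0.93,-0.6,-0.17,0,0,0,0]
}}

```text
clock: 0.72
tcp_pos: [0.3153, -0.3762, 0.2651]
orientation: [-0.0, 0.988, 0.153, 0.0]
wrist_force: [-0.2, -0.8, -0.9]
finger_gap: -0.0005
grip_force: 0.0
```

Request:
{"method": "jog_arm", "body": {
  "motion": [0.2,-0.12,-0.1,0,0,0,0,0.4,-0.25,-0.15,0,0,0,0,0.6,-0.38,-0.17,0,0,0,0,0.8,-0.5,-0.17,0,0,0,0,0.93,-0.6,-0.17,0,0,0,0]
}}

```text
clock: 1.35
tcp_pos: [0.4565, -0.2058, 0.2989]
orientation: [-0.0, 0.988, 0.153, -0.0]
wrist_force: [0.4, -0.7, 0.2]
finger_gap: -0.0001
grip_force: 0.0
```

Request:
{"method": "jog_arm", "body": {
  "motion": [0.2,-0.12,0,0,0,-0.1,0,0.4,-0.25,0,0,0,-0.2,0,0.6,-0.38,0,0,0,-0.3,0,0.8,-0.5,0,0,0,-0.4,0,0.93,-0.6,0,0,0,-0.5,0,0.93,-0.6,0,0,0,-0.6,0,0.93,-0.6,0,0,0,-0.7,0,0.93,-0.6,0,0,0,-0.8,0,0.93,-0.6,0,0,0,-0.9,0,0.93,-0.6,0,0,0,-0.95,0,0.93,-0.6,0,0,0,-0.95,0]
}}

```text
clock: 2.72
tcp_pos: [0.5966, -0.037, 0.2988]
orientation: [-0.0, 0.623, 0.782, -0.0]
wrist_force: [0.7, 0.2, -0.5]
finger_gap: -0.0002
grip_force: 0.0
```

```bash
python3 - <<'E'
from h import *
import cv2
s=env.get_state();print(s["clock"],s["tcp_pos"],s["orientation"],s["joint_pos"].round(3),s["finger_gap"])
c=get_calibration("wrist");im=read_camera("wrist");cv2.imwrite("pics/w1.png",im[:,:,::-1]);np.save("c1.npy",c);print(c)
E
```

```text
2.725 [ 0.59663271 -0.03703425  0.29875895] [-4.29343951e-04  6.22731028e-01  7.82435816e-01 -2.76407499e-04] [-0.196  0.355  0.268  1.485 -0.     1.148] -0.00022667888456931224
{'fx': 325.19226210127806, 'fy': 325.19226210127806, 'cx': 284.99085483414217, 'cy': 207.5646043433792, 'world_from_camera': array([[ 0.97452306,  0.21265081,  0.07130519,  0.57815783],
       [ 0.22428486, -0.92246834, -0.31424268,  0.04312902],
       [-0.00104718,  0.32222941, -0.94666103,  0.44108844],
       [ 0.        ,  0.        ,  0.        ,  1.        ]])}
```

View pics/w1.png

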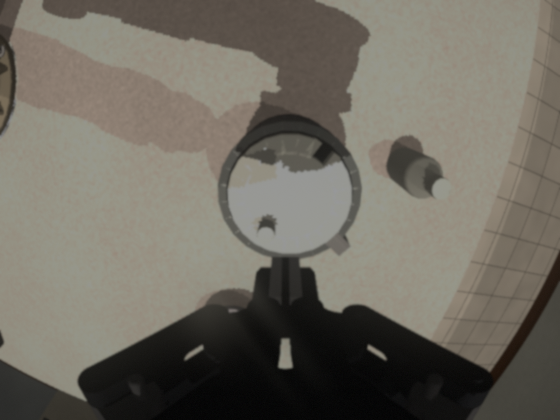

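The wrist view shows the cap disc centred at about (290,195), the notch at (323,153), the stud's top at about (266,232) and the bracket at (341,245).

```bash
python3 - <<'E'
from h import *
import cv2
im=cv2.imread("pics/w1.png")[105:275,200:380]
cv2.imwrite("pics/z2.png",cv2.resize(im,(720,680)[:2],interpolation=cv2.INTER_CUBIC)[:600])
c=np.load("c1.npy",allow_pickle=True).item()
C=np.mean([ray("wrist",p,.158,c) for p in [(228,195),(354,195)]],0)
for z,p in [(.158,(228,195)),(.158,(354,195)),(.158,(290,134)),(.158,(290,256)),(.158,(323,153)),(.15,(341,245)),(.178,(266,232))]:
    q=ray("wrist",p,z,c);d=q-[.6,-.041,0];print(p,q.round(4),np.hypot(*d[:2]).round(4),np.degrees(np.arctan2(d[1],d[0])).round(1))
E
```

```text
(228, 195) [ 0.5458 -0.0507  0.158 ] 0.0551 -169.8
(354, 195) [ 0.6587 -0.0246  0.158 ] 0.0609 15.6
(290, 134) [0.5886 0.0158 0.158 ] 0.058 101.3
(290, 256) [ 0.6155 -0.0984  0.158 ] 0.0595 -74.9
(323, 153) [0.6207 0.0062 0.158 ] 0.0515 66.3
(341, 245) [ 0.6635 -0.0794  0.15  ] 0.0742 -31.2
(266, 232) [ 0.5868 -0.0701  0.178 ] 0.0319 -114.4
```

View pics/z2.png

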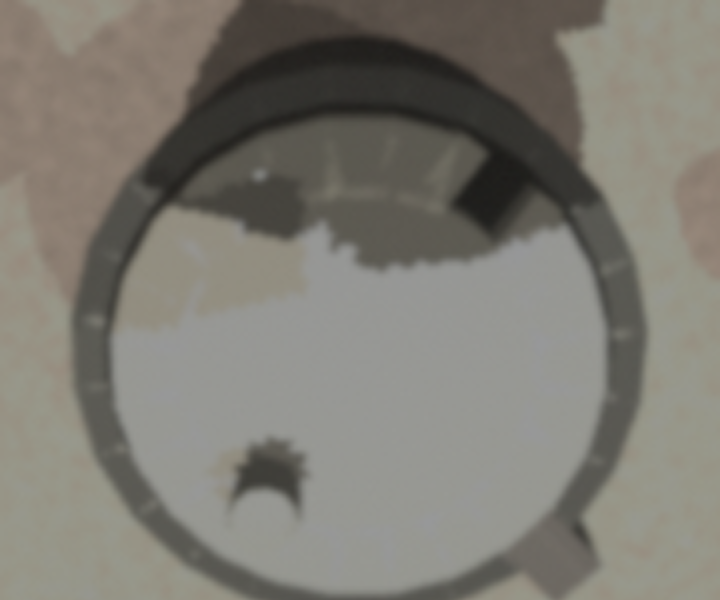

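Request:
{"method": "jog_arm", "body": {
  "motion": [-0.06,0.01,0.05,0,0,-0.1,0,-0.12,0.01,0.1,0,0,-0.2,0,-0.18,0.02,0.15,0,0,-0.3,0,-0.25,0.03,0.2,0,0,-0.4,0,-0.25,0.03,0.25,0,0,-0.5,0,-0.25,0.03,0.3,0,0,-0.59,0,-0.25,0.03,0.4,0,0,-0.59,0,-0.25,0.03,0.5,0,0,-0.59,0,-0.25,0.03,0.6,0,0,-0.59,0,-0.25,0.03,0.65,0,0,-0.59,0,-0.25,0.03,0.68,0,0,-0.59,0,-0.25,0.03,0.68,0,0,-0.59,0]
}}

```text
clock: 4.28
tcp_pos: [0.614, -0.0844, 0.1633]
orientation: [-0.0, 0.207, 0.978, -0.0]
wrist_force: [-0.8, 0.8, 0.9]
finger_gap: 0.0002
grip_force: 0.0
```

```bash
cat >> h.py <<'E'
C=np.array([.601,-.040])
def yaw(s): w,x,y,z=s["orientation"]; return 2*np.degrees(np.arctan2(y,x))
def rot(s,degs):
    "rows turning the tool cw about C by degs, in tool axes fractions"
    p=s["tcp_pos"][:2]; f=np.radians(yaw(s)); X=np.array([np.cos(f),np.sin(f)]); Y=np.array([np.sin(f),-np.cos(f)])
    for a in degs:
        r=np.radians(-a); R=np.array([[np.cos(r),-np.sin(r)],[np.sin(r),np.cos(r)]])
        d=C+R@(p-C)-p; print(a,(d@X/.2).round(3),(d@Y/.2).round(3),"wz",round(a/90,3))
E
python3 - <<'E'
from h import *
s=env.get_state();print(s["clock"],s["tcp_pos"],yaw(s),s["wrist_force"])
rot(s,range(5,61,5)); d=s["tcp_pos"][:2]-C; print(np.hypot(*d),np.degrees(np.arctan2(d[1],d[0])))
E
```

```text
4.275 [ 0.61396047 -0.08443482  0.16330995] 156.10709189881305 [-0.83415424  0.78465657  0.90045504]
5 0.016 -0.012 wz 0.056
10 0.033 -0.023 wz 0.111
15 0.051 -0.033 wz 0.167
20 0.069 -0.04 wz 0.222
25 0.089 -0.046 wz 0.278
30 0.108 -0.051 wz 0.333
35 0.128 -0.054 wz 0.389
40 0.149 -0.055 wz 0.444
45 0.169 -0.054 wz 0.5
50 0.189 -0.051 wz 0.556
55 0.209 -0.047 wz 0.611
60 0.228 -0.041 wz 0.667
0.0462863575648251 -73.73941768773618
```

Request:
{"method": "jog_arm", "body": {
  "motion": [0.016,-0.012,0,0,0,0.056,0,0.033,-0.023,0,0,0,0.111,0,0.051,-0.033,0,0,0,0.167,0,0.069,-0.04,0,0,0,0.222,0,0.089,-0.046,0,0,0,0.278,0,0.108,-0.051,0,0,0,0.333,0,0.128,-0.054,0,0,0,0.389,0,0.149,-0.055,0,0,0,0.444,0,0.169,-0.054,0,0,0,0.5,0,0.189,-0.051,0,0,0,0.556,0,0.209,-0.047,0,0,0,0.611,0,0.228,-0.041,0,0,0,0.667,0]
}}

```text
clock: 5.78
tcp_pos: [0.5694, -0.0743, 0.1644]
orientation: [0.001, 0.67, 0.742, -0.0]
wrist_force: [-0.6, -2.2, 0.0]
finger_gap: -0.0001
grip_force: 1.0
```

```bash
python3 - <<'E'
from h import *
import cv2
s=env.get_state();print(s["clock"],s["tcp_pos"],yaw(s),s["wrist_force"])
rot(s,range(4,49,4))
c=get_calibration("top");im=read_camera("top")[:,:,::-1];cv2.imwrite("pics/t2.png",im)
w=read_camera("wrist")[:,:,::-1];np.save("c2.npy",get_calibration("wrist"))
o=np.zeros((420,800,3),np.uint8); o[:,:400]=cv2.resize(im[190:270,258:338],(400,420)); o[:,400:]=w[:,80:480]
cv2.imwrite("pics/z3.png",o)
E
```

```text
5.775 [ 0.56944938 -0.07429577  0.16444971] 95.8828435068236 [-5.88486549e-01 -2.16486659e+00  8.40895065e-04]
4 0.013 -0.01 wz 0.044
8 0.026 -0.02 wz 0.089
12 0.04 -0.028 wz 0.133
16 0.054 -0.036 wz 0.178
20 0.069 -0.042 wz 0.222
24 0.084 -0.048 wz 0.267
28 0.1 -0.052 wz 0.311
32 0.116 -0.055 wz 0.356
36 0.132 -0.057 wz 0.4
40 0.148 -0.058 wz 0.444
44 0.165 -0.058 wz 0.489
48 0.181 -0.057 wz 0.533
```

View pics/z3.png

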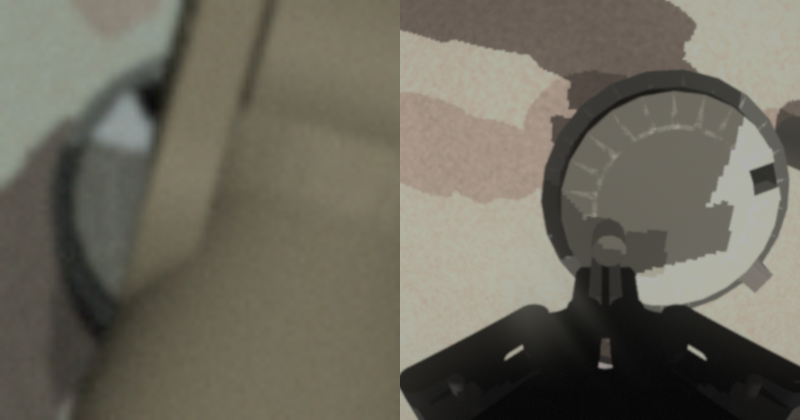

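Contact is good and the cap is turning. The notch is now at wrist pixel (444,179) and the bracket at (437,275).

```bash
python3 - <<'E'
from h import *
c=np.load("c2.npy",allow_pickle=True).item()
for z,p in [(.158,(444,179)),(.15,(437,275)),(.178,(290,243)),(.158,(462,185)),(.158,(350,300))]:
    q=ray("wrist",p,z,c);d=q[:2]-C;print(p,q.round(4),np.hypot(*d).round(4),np.degrees(np.arctan2(d[1],d[0])).round(1))
E
```

```text
(444, 179) [ 0.6449 -0.0185  0.158 ] 0.0488 26.1
(437, 275) [ 0.6622 -0.0784  0.15  ] 0.0723 -32.1
(290, 243) [ 0.5689 -0.0516  0.178 ] 0.0341 -160.1
(462, 185) [ 0.6568 -0.0202  0.158 ] 0.0592 19.5
(350, 300) [ 0.6078 -0.093   0.158 ] 0.0534 -82.7
```

Request:
{"method": "jog_arm", "body": {
  "motion": [0.013,-0.01,0,0,0,0.044,0,0.026,-0.02,0,0,0,0.089,0,0.04,-0.028,0,0,0,0.133,0,0.054,-0.036,0,0,0,0.178,0,0.069,-0.042,0,0,0,0.222,0,0.084,-0.048,0,0,0,0.267,0,0.1,-0.052,0,0,0,0.311,0,0.116,-0.055,0,0,0,0.356,0,0.132,-0.057,0,0,0,0.4,0,0.148,-0.058,0,0,0,0.444,0,0.165,-0.058,0,0,0,0.489,0,0.181,-0.057,0,0,0,0.533,0]
}}

```text
clock: 7.38
tcp_pos: [0.5541, -0.039, 0.1641]
orientation: [0.001, 0.913, 0.407, 0.0]
wrist_force: [-1.8, -1.8, 1.1]
finger_gap: -0.0
grip_force: 0.8
```

```bash
python3 - <<'E'
from h import *
import cv2
s=env.get_state();print(s["clock"],s["tcp_pos"],yaw(s),s["wrist_force"])
rot(s,range(2,17,2))
w=read_camera("wrist")[:,:,::-1];np.save("c3.npy",get_calibration("wrist"))
cv2.imwrite("pics/w3.png",w); cv2.imwrite("pics/z4.png",cv2.resize(w[50:350,200:560],(720,600),interpolation=cv2.INTER_CUBIC))
E
```

```text
7.375 [ 0.5540638  -0.03896242  0.16409648] 48.08029974040281 [-1.79594548 -1.77711095  1.0967472 ]
2 0.006 -0.005 wz 0.022
4 0.013 -0.01 wz 0.044
6 0.019 -0.015 wz 0.067
8 0.026 -0.02 wz 0.089
10 0.033 -0.024 wz 0.111
12 0.04 -0.028 wz 0.133
14 0.048 -0.032 wz 0.156
16 0.055 -0.035 wz 0.178
```

View pics/z4.png

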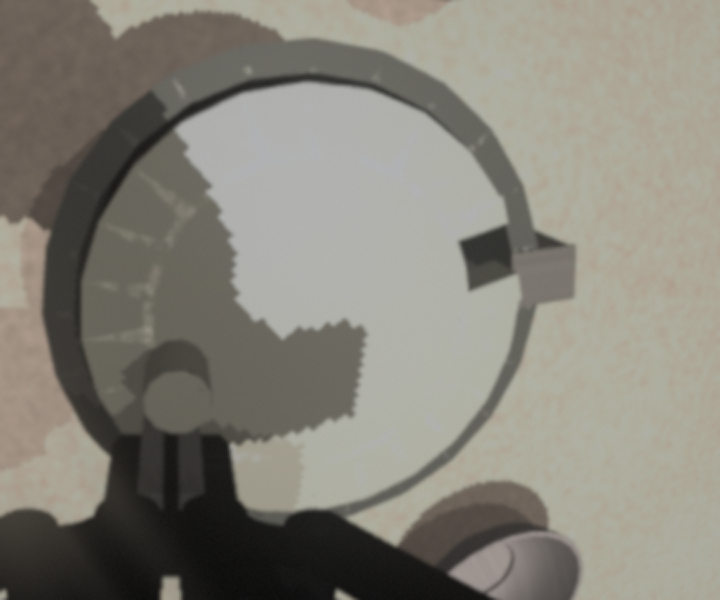

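```bash
python3 - <<'E'
from h import *
c=np.load("c3.npy",allow_pickle=True).item()
for z,p in [(.158,(460,242)),(.158,(470,290)),(.158,(488,260)),(.15,(513,256)),(.15,(576,245)),(.15,(523,304)),(.15,(575,296)),(.178,(177,402)),(.158,(310,82)),(.158,(80,300)),(.158,(350,512))]:
    q=ray("wrist",(200+p[0]/2,50+p[1]/2),z,c);d=q[:2]-C;print(p,q.round(4),np.hypot(*d).round(4),np.degrees(np.arctan2(d[1],d[0])).round(1))
E
```

```text
(460, 242) [ 0.6425 -0.0493  0.158 ] 0.0426 -12.7
(470, 290) [ 0.6376 -0.0617  0.158 ] 0.0425 -30.6
(488, 260) [ 0.6461 -0.0585  0.158 ] 0.0487 -22.3
(513, 256) [ 0.6548 -0.0671  0.15  ] 0.0603 -26.8
(576, 245) [ 0.6733 -0.0785  0.15  ] 0.082 -28.0
(523, 304) [ 0.6499 -0.0811  0.15  ] 0.0639 -40.1
(575, 296) [ 0.6652 -0.0915  0.15  ] 0.0823 -38.7
(177, 402) [ 0.5681 -0.0262  0.178 ] 0.0357 157.2
(310, 82) [0.6369 0.005  0.158 ] 0.0576 51.4
(80, 300) [0.5624 0.0022 0.158 ] 0.0572 132.5
(350, 512) [ 0.5743 -0.0941  0.158 ] 0.0603 -116.2
```

Request:
{"method": "jog_arm", "body": {
  "motion": [0.01,-0.007,0,0,0,0.033,0,0.019,-0.015,0,0,0,0.067,0,0.03,-0.022,0,0,0,0.1,0,0.038,-0.027,0,0,0,0.128,0,0.038,-0.027,0,0,0,0.128,0]
}}

```text
clock: 8.05
tcp_pos: [0.5551, -0.0295, 0.1637]
orientation: [0.0, 0.949, 0.315, 0.0]
wrist_force: [-0.3, -1.1, 0.2]
finger_gap: -0.0002
grip_force: 0.4
```

```bash
python3 - <<'E'
from h import *
import cv2
s=env.get_state();print(s["clock"],s["tcp_pos"],yaw(s),s["wrist_force"])
rot(s,range(-3,4,1))
w=read_camera("wrist")[:,:,::-1];np.save("c4.npy",get_calibration("wrist"))
cv2.imwrite("pics/w4.png",w); cv2.imwrite("pics/z5.png",cv2.resize(w[130:280,360:560],(800,600),interpolation=cv2.INTER_CUBIC))
E
```

```text
8.05 [ 0.55510629 -0.02947508  0.16374621] 36.737958548096564 [-0.29322308 -1.09684878  0.16311516]
-3 -0.009 0.008 wz -0.033
-2 -0.006 0.005 wz -0.022
-1 -0.003 0.003 wz -0.011
0 0.0 0.0 wz 0.0
1 0.003 -0.003 wz 0.011
2 0.006 -0.005 wz 0.022
3 0.01 -0.008 wz 0.033
```

View pics/z5.png

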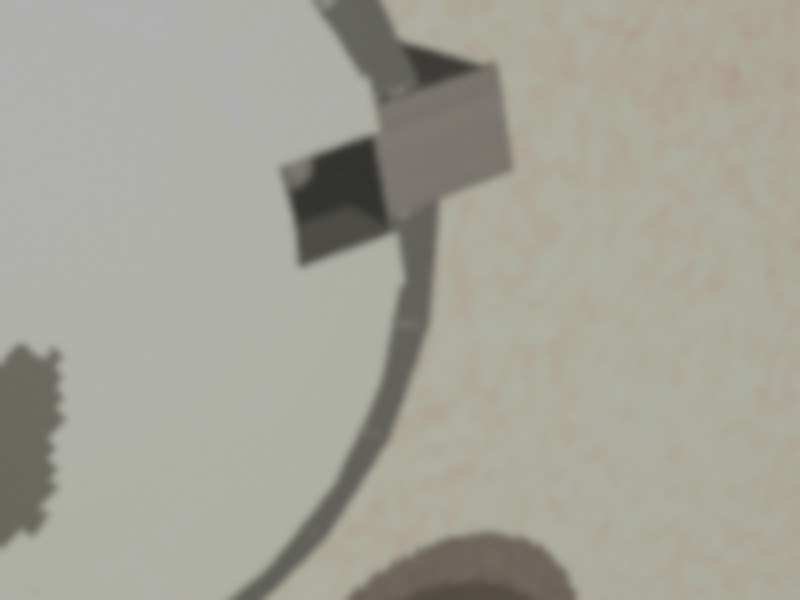

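The notch opening is at crop corners (281,168), (299,265), (392,228) and (378,137). The bracket's corners are (381,105), (495,65), (512,168) and (395,215). The pin tip shows at about (298,172), low in the notch.

```bash
python3 - <<'E'
from h import *
c=np.load("c4.npy",allow_pickle=True).item()
for z,p in [(.158,(281,168)),(.158,(299,265)),(.158,(378,137)),(.158,(392,228)),(.15,(381,105)),(.15,(495,65)),(.15,(395,215)),(.15,(512,168)),(.1425,(300,172))]:
    q=ray("wrist",(360+p[0]/4,130+p[1]/4),z,c);d=q[:2]-C;print(p,q.round(4),np.hypot(*d).round(4),np.degrees(np.arctan2(d[1],d[0])).round(1))
E
```

```text
(281, 168) [ 0.6396 -0.0576  0.158 ] 0.0424 -24.5
(299, 265) [ 0.6321 -0.0685  0.158 ] 0.0422 -42.6
(378, 137) [ 0.6514 -0.0659  0.158 ] 0.0567 -27.2
(392, 228) [ 0.6442 -0.0762  0.158 ] 0.0564 -39.9
(381, 105) [ 0.6565 -0.0678  0.15  ] 0.0621 -26.6
(495, 65) [ 0.6728 -0.0786  0.15  ] 0.0815 -28.2
(395, 215) [ 0.6471 -0.0804  0.15  ] 0.0613 -41.3
(512, 168) [ 0.6645 -0.0914  0.15  ] 0.0817 -39.0
(300, 172) [ 0.6429 -0.0684  0.1425] 0.0506 -34.1
```

The notch is at -33.5°, the pin at -34.1° and the bracket at -33.8°, so they are aligned. I'll back off, lift and go above the cap centre.

Request:
{"method": "jog_arm", "body": {
  "motion": [-0.03,0,0,0,0,0,0,-0.06,0,0,0,0,0,0,-0.06,0,-0.1,0,0,0,0,-0.06,0,-0.2,0,0,0,0,0.05,0.09,-0.2,0,0,0,0,0.15,0.18,-0.2,0,0,0,0,0.15,0.18,-0.1,0,0,0,0,0.15,0.18,-0.03,0,0,0,0,0.15,0.18,0.01,0,0,0,0,0.15,0.18,0.01,0,0,0,0]
}}

```text
clock: 9.35
tcp_pos: [0.5996, -0.0404, 0.1607]
orientation: [-0.0, 0.949, 0.314, -0.001]
wrist_force: [-0.0, 0.5, -0.3]
finger_gap: -0.0002
grip_force: 0.0
```

Request:
{"method": "jog_arm", "body": {
  "motion": [0,0,0.01,0,0,0,0,0,0,0.02,0,0,0,0,0,0,0.03,0,0,0,0,0,0,0.04,0,0,0,0,0,0,0.05,0,0,0,0,0,0,0.055,0,0,0,0,0,0,0.06,0,0,0,0]
}}

```text
clock: 10.22
tcp_pos: [0.6008, -0.0406, 0.1499]
orientation: [0.0, 0.949, 0.314, 0.001]
wrist_force: [-1.7, 0.1, 11.5]
finger_gap: 0.0003
grip_force: 5.8
```

Request:
{"method": "jog_arm", "body": {
  "motion": [0,0,0.01,0,0,0,0,0,0,0.015,0,0,0,0,0,0,0.015,0,0,0,0]
}}

```text
clock: 10.6
tcp_pos: [0.6009, -0.0406, 0.1498]
orientation: [0.001, 0.949, 0.314, 0.001]
wrist_force: [-6.2, 0.5, 21.6]
finger_gap: 0.0002
grip_force: 10.9
```

Request:
{"method": "jog_arm", "body": {
  "motion": [0,0,-0.1,0,0,0,0,0,0,-0.3,0,0,0,0,0,0,-0.6,0,0,0,0,0,0,-0.8,0,0,0,0,0,0,-0.8,0,0,0,0]
}}

```text
clock: 11.22
tcp_pos: [0.6018, -0.0407, 0.3094]
orientation: [0.001, 0.949, 0.314, 0.002]
wrist_force: [0.7, -0.6, 0.3]
finger_gap: 0.0001
grip_force: 0.0
```

```bash
python3 - <<'E'
from h import *
import cv2
s=env.get_state();print(s["clock"],s["tcp_pos"],s["wrist_force"])
w=read_camera("wrist")[:,:,::-1]; cv2.imwrite("pics/z6.png",w)
E
```

```text
11.225 [ 0.60178596 -0.04070642  0.30940042] [ 0.71805216 -0.5860906   0.33963595]
```

View pics/z6.png

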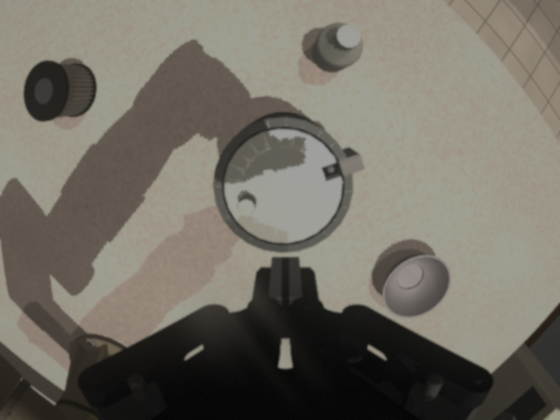

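The cap is flush, with the pin showing inside the notch at (333,171) next to the bracket at (350,161). The filter, pan and bottle haven't moved. It stopped hard at 0.1498 m under 21 N, so it is home.

```bash
python3 -c "
from workcell import env
print(env.hand_in())"
```

```text
the job is handed in; nothing more can be done
None
```

The cap was turned until its notch met the pin, pressed home flush with the collar (stopped at 149.8 mm under about 21 N), and released; I then handed the job in, and no verdict came back.

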